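Reset the two tripped breakers

ROBOT

A 6-joint arm with a two-finger parallel gripper is mounted at the origin on the work surface. World frame = base frame: x ahead of the robot, y to its left, z up, the work surface at z = 0. Lengths are in m, angles in degrees, forces in N, time in s.
With the tool pointing down it reaches from about 0.25 to 0.725 m from the base axis. Payload 9.7 kg.
Tool frame: the origin (TCP) lies at the very end of the fingers, on their centre line; the grasp point (between the pads) lies tcp_to_grasp behind it (tcp_to_grasp is the distance from the TCP to the grasp point, in m); z points along the fingers, y is the direction in which the jaws open and shut (so a half turn about z gives the same grasp; the last joint's range is limited). The gripper opens to 85 mm and grips with 20 to 120 N. Pads are 22 mm wide; open, the fingers measure 114 mm over their backs; the gripper's body (76 mm by 85 mm) begins 54 mm behind the grasp point. The pads swing forward as they close: fully open they stand 13 mm farther back than shut.
Start: joints at [73.167, 4.979, 10.078, 95.1, 0, 90], TCP at [0.159, 0.526, 0.201] pointing down, gripper open.
Joint ranges: [-179.16, 179.16], [-48.56, 103.87], [-65.8, 70.77], [-126.05, 130.52], [-82.76, 87.17], [-180, 180]. Speed limits (degrees/s): [127.2, 127.2, 147.25, 180, 180, 180].

INTERFACE

Orientations are given as [roll, pitch, yaw] about the fixed x, y, z axes, in that order (R = Rz(yaw) Ry(pitch) Rx(roll)).
In Python, from workcell import * gives the robot as it stands. The module is installed in compiled form; this text tells all that it offers.
- The arm moves only by the shell command python3 -m pendant 'ROWS' [FORCE]. ROWS is JSON, a list of rows, each a list of 3 entries, a list of its own where there are three numbers: the opening in per cent of the stroke, from 0 (shut) to 100 (fully open), then the shift along the world's x, y, z in mm, then the turn, a rotation vector about the world's x, y, z in degrees. A call has 1 to 20 rows; each row is the pose to reach, as a shift and turn from the pose measured when the call began; what a row does not reach only later rows make up. A row lasts 1/8 s, in which the tool goes at most 62.5 mm and 10.7 degrees, less where a joint would pass 70% of its speed; a pose out of reach is approached as far as the arm can. A call with a gripper value outside its range is refused whole. The fingers move at their own pace and stop on an object; FORCE is the grip in N (left out, the last holds). Time passes only in rows, so rows that repeat a pose let the fingers close. It gives the time, the measured TCP pose, the force and the opening at its end, in the units of the state.
- get_obs(): the state, without advancing time (a new reading comes with each control period).
- camera(name): name is "scene" or "top" or "wrist"; returns a dict with "img" (384x512x3 uint8, red, green, blue), "fx", "fy", "cx", "cy" (pixels), "k1" (the pictures are not rectified: a ray, as slopes to the right and down, at radius r is drawn at 1 + k1 r^2 times it, then the intrinsics apply), "cam_to_world" (4x4, takes a point from camera to world coordinates); the wrist camera has in their place "T_tool_cam" (4x4, takes a point from camera to tool coordinates, whose origin is the TCP and whose axes are the flange's). Camera axes: x right, y down, z forward; pixel columns grow to the right and rows downward; lengths in m; the calibration is good to about 2 mm. A picture is of the moment at which its call begins: read the wrist's pose just before it. There is no depth.
- job_done(): hands the job in, once; it reports no verdict.
Trained networks look in a picture, given as the dict that the camera call returned (one of the last four; its "shot" number tells which), for a name from the list of things; names that differ only in an ending like _2 or _b are one class to them, and where a whole thing is asked for, a point or a joint stands for the part that bears it (a point fixed in the world has none). Each returns a list of dicts, best first, with "confidence" (0 to 1); they miss things now and then, are a little off and sometimes report something else, mostly with a low value. They report only what shows in the picture. A call takes as long as a camera call.
- regions_of(picture, label): "region" (384x512 bool, what is visible of it).
- pinpoint(picture, label): "position" ([x, y, z] in m, in world coordinates, good to about 4 mm: a listed point, or the origin of a listed thing).
The state is a dict: "time": time; "q": joint angles; "qd": joint speeds; "joint_efforts": joint torques, N m; "ee_pos": TCP position; "tcp_rot": TCP orientation; "wrist_force": force on the tool from outside, world axes, zero at the start; "torque": the same for the moment, N m; "opening": finger opening in m.
Only numpy, scipy, OpenCV 4.12 (cv2) and the standard library are available. Lean on these libraries where they do the work, as an engineer would, in place of code of your own. Each camera call takes 0.05 s, during which the arm holds its last target. There are 200 camera calls.

TASK

Two of the six breakers on the distribution box have tripped: their handles stand midway. Reset them: first push both of these handles fully off (towards the robot) until you feel each reach its stop, then switch both fully on, again home to the stop. Ease off as soon as you feel a stop rather than forcing it, leave the other four handles as they are, and do not disturb the things lying around.

Things in the scene. Friction and masses are not known exactly. Their poses are not given: they have to be found in the camera images.
- bank: Fixed grey steel box on the bench, 200 x 300 x 60 mm (x, y, z), origin at the centre of its underside. Its x axis points from the off side (towards the robot; face with four round sockets) to the on side (raised bar, 12 mm high, 70 mm from the row). Its y axis runs along the row of six breakers, at the box's middle. All on it turns with it. An 18 mm high block closes each end of the row.
- breaker_a: One of six identical white blocks side by side on the box, at 34 mm pitch; 110 x 32.5 x 30 mm (x, y, z), underside on the box's top. Origin at the centre of its underside; axes parallel to the box's. The pivot of its handle lies 30 mm above this origin, at the middle of its top face. The letters do not follow the order in the row, which differs each time.
- breaker_b: One of six identical white blocks side by side on the box, at 34 mm pitch; 110 x 32.5 x 30 mm (x, y, z), underside on the box's top. Origin at the centre of its underside; axes parallel to the box's. The pivot of its handle lies 30 mm above this origin, at the middle of its top face. The letters do not follow the order in the row, which differs each time.
- breaker_c: One of six identical white blocks side by side on the box, at 34 mm pitch; 110 x 32.5 x 30 mm (x, y, z), underside on the box's top. Origin at the centre of its underside; axes parallel to the box's. The pivot of its handle lies 30 mm above this origin, at the middle of its top face. The letters do not follow the order in the row, which differs each time.
- breaker_d: One of six identical white blocks side by side on the box, at 34 mm pitch; 110 x 32.5 x 30 mm (x, y, z), underside on the box's top. Origin at the centre of its underside; axes parallel to the box's. The pivot of its handle lies 30 mm above this origin, at the middle of its top face. The letters do not follow the order in the row, which differs each time.
- breaker_e: One of six identical white blocks side by side on the box, at 34 mm pitch; 110 x 32.5 x 30 mm (x, y, z), underside on the box's top. Origin at the centre of its underside; axes parallel to the box's. The pivot of its handle lies 30 mm above this origin, at the middle of its top face. The letters do not follow the order in the row, which differs each time.
- breaker_f: One of six identical white blocks side by side on the box, at 34 mm pitch; 110 x 32.5 x 30 mm (x, y, z), underside on the box's top. Origin at the centre of its underside; axes parallel to the box's. The pivot of its handle lies 30 mm above this origin, at the middle of its top face. The letters do not follow the order in the row, which differs each time.
- handle_a (a joint): Angle (rad) of the handle of breaker_a about the box's y axis: 0 upright, negative leans to off, positive to on. Hard stops, different for each handle: off between -0.40 and -0.60, on between 0.40 and 0.60. Friction (0.10 to 0.25 N m, 2 to 5 N at the handle) keeps it where it is left; at a stop the force rises steeply. Tripped handles start near 0 (within 0.13), the others at a stop.
- handle_b (a joint): Angle (rad) of the handle of breaker_b about the box's y axis: 0 upright, negative leans to off, positive to on. Hard stops, different for each handle: off between -0.40 and -0.60, on between 0.40 and 0.60. Friction (0.10 to 0.25 N m, 2 to 5 N at the handle) keeps it where it is left; at a stop the force rises steeply. Tripped handles start near 0 (within 0.13), the others at a stop.
- handle_c (a joint): Angle (rad) of the handle of breaker_c about the box's y axis: 0 upright, negative leans to off, positive to on. Hard stops, different for each handle: off between -0.40 and -0.60, on between 0.40 and 0.60. Friction (0.10 to 0.25 N m, 2 to 5 N at the handle) keeps it where it is left; at a stop the force rises steeply. Tripped handles start near 0 (within 0.13), the others at a stop.
- handle_d (a joint): Angle (rad) of the handle of breaker_d about the box's y axis: 0 upright, negative leans to off, positive to on. Hard stops, different for each handle: off between -0.40 and -0.60, on between 0.40 and 0.60. Friction (0.10 to 0.25 N m, 2 to 5 N at the handle) keeps it where it is left; at a stop the force rises steeply. Tripped handles start near 0 (within 0.13), the others at a stop.
- handle_e (a joint): Angle (rad) of the handle of breaker_e about the box's y axis: 0 upright, negative leans to off, positive to on. Hard stops, different for each handle: off between -0.40 and -0.60, on between 0.40 and 0.60. Friction (0.10 to 0.25 N m, 2 to 5 N at the handle) keeps it where it is left; at a stop the force rises steeply. Tripped handles start near 0 (within 0.13), the others at a stop.
- handle_f (a joint): Angle (rad) of the handle of breaker_f about the box's y axis: 0 upright, negative leans to off, positive to on. Hard stops, different for each handle: off between -0.40 and -0.60, on between 0.40 and 0.60. Friction (0.10 to 0.25 N m, 2 to 5 N at the handle) keeps it where it is left; at a stop the force rises steeply. Tripped handles start near 0 (within 0.13), the others at a stop.
- handle_a_tip (a point): Centre of the free end, 80 mm from the pivot, of the toggle handle of breaker_a: a straight black bar 12 mm thick (x), 14 mm wide (y).
- handle_b_tip (a point): Centre of the free end, 80 mm from the pivot, of the toggle handle of breaker_b: a straight black bar 12 mm thick (x), 14 mm wide (y).
- handle_c_tip (a point): Centre of the free end, 80 mm from the pivot, of the toggle handle of breaker_c: a straight black bar 12 mm thick (x), 14 mm wide (y).
- handle_d_tip (a point): Centre of the free end, 80 mm from the pivot, of the toggle handle of breaker_d: a straight black bar 12 mm thick (x), 14 mm wide (y).
- handle_e_tip (a point): Centre of the free end, 80 mm from the pivot, of the toggle handle of breaker_e: a straight black bar 12 mm thick (x), 14 mm wide (y).
- handle_f_tip (a point): Centre of the free end, 80 mm from the pivot, of the toggle handle of breaker_f: a straight black bar 12 mm thick (x), 14 mm wide (y).
- glue: Bystander: white glue bottle, 60 mm diameter, 170 mm tall, upright beside the box; origin at the centre of its foot.
- tape: Bystander: yellow tape measure, 65 x 30 x 60 mm, beside the box; origin at the centre of its underside.
- clamp: Bystander: steel bar clamp with wooden grip lying beside the box, about 250 x 110 x 25 mm; origin under the middle of its bar.

How it is judged (in metres and radians):
On the way, in this order (a step that is already met when the one before it is completed fails the run):
1. both tripped handles fully off at the same time, each within 0.05 rad of its off stop (value of joint handle_b below -0.36 rad and value of joint handle_e below -0.52 rad), for 0.2 s.
2. both of them fully on, each within 0.05 rad of its on stop (value of joint handle_b above 0.51 rad and value of joint handle_e above 0.38 rad), for 0.2 s.
At the end, for the whole second after the job is handed in: both tripped handles are on, within 0.05 rad (about 4 mm at the tip) of their on stops; the three handles that were on are still on and the one that was off is still off, to the same tolerance (all of step 2 and value of joint handle_a above 0.41 rad and value of joint handle_c above 0.47 rad and value of joint handle_f above 0.52 rad and value of joint handle_d below -0.42 rad); the robot touches nothing.
It fails at once if one of the other four handles is moved more than about 0.1 rad (value of joint handle_a below 0.35 rad or value of joint handle_c below 0.41 rad or value of joint handle_f below 0.46 rad or value of joint handle_d above -0.36 rad).
It fails at once if a handle is forced: pushed with more than 35 N (contact force between any of the fingers, the arm and breaker_a above 35 N or contact force between any of the fingers, the arm and breaker_b above 35 N or contact force between any of the fingers, the arm and breaker_c above 35 N or contact force between any of the fingers, the arm and breaker_d above 35 N or contact force between any of the fingers, the arm and breaker_e above 35 N or contact force between any of the fingers, the arm and breaker_f above 35 N).
It fails at once if the glue bottle, tape measure or clamp is moved more than 20 mm (distance of any of glue, tape, clamp from where it was at the start of the episode above 0.02 m).
It also fails if it takes over 56 s, if anything falls off the work surface, if the arm or the gripper's body presses on something with over 40 N, if the wrist force passes 120 N, or if a joint passes its speed limit or range.

## Working session

There is one attempt and no reset: what is moved stays moved. The work goes in short steps, Python scripts to look and compute and a shell command to move; the robot and the scene stay as the last step left them, time stands still between calls to the robot, and variables do not carry over. Pictures are saved under pics/ and viewed, about 8 in all and at most 12, crops included, and the job is handed in when it is done.

```bash
mkdir -p pics; cat > h.py <<'E'
from workcell import *
import numpy as np, cv2
def save(c,n): cv2.imwrite(f'pics/{n}.png',cv2.cvtColor(c['img'],cv2.COLOR_RGB2BGR))
E
python3 - <<'E'
from h import *
o=get_obs();print(o['time'],o['ee_pos'],o['tcp_rot'],o['wrist_force'],o['opening'])
for n in('scene','top'):
    c=camera(n);save(c,n+'0')
    for l in('bank','breaker_a','handle_a_tip','glue','tape','clamp'):
        for d in pinpoint(c,l)[:8]:print(n,l,round(d['confidence'],2),np.round(d['position'],4))
E
```

```text
0.0 [0.15921174 0.52616072 0.20039434] [-1.79924806e+02  1.38208664e-03  1.63166717e+02] [ 0.46590943  0.28975686 -0.20883093] 0.08500942675518366
scene bank 0.97 [0.5424 0.0856 0.0027]
scene bank 0.74 [0.5616 0.1694 0.0588]
scene breaker_a 0.87 [0.5504 0.1347 0.0655]
scene breaker_a 0.86 [0.5181 0.0059 0.0547]
scene breaker_a 0.84 [0.5371 0.0722 0.0609]
scene breaker_a 0.74 [0.524  0.0395 0.0567]
scene breaker_a 0.69 [0.5616 0.1705 0.0622]
scene breaker_a 0.66 [0.5448 0.1001 0.0633]
scene handle_a_tip 0.73 [0.5894 0.1237 0.1602]
scene glue 0.84 [0.6311 0.3255 0.    ]
scene tape 0.86 [0.5063 0.3378 0.0044]
scene tape 0.36 [0.5304 0.0711 0.1667]
scene tape 0.2 [0.5894 0.1262 0.164 ]
scene tape 0.16 [0.54   0.1065 0.1682]
scene clamp 0.88 [ 0.512  -0.1432 -0.0026]
top breaker_a 0.95 [0.5431 0.1015 0.059 ]
top breaker_a 0.86 [0.5376 0.0693 0.0597]
top breaker_a 0.84 [0.5164 0.0039 0.0592]
top breaker_a 0.81 [0.5628 0.1733 0.0597]
top breaker_a 0.79 [0.554  0.1363 0.0586]
top breaker_a 0.76 [0.5282 0.0381 0.0642]
top handle_a_tip 0.51 [0.5861 0.1259 0.1613]
top handle_a_tip 0.43 [0.5302 0.0725 0.17  ]
top glue 0.73 [0.6272 0.3222 0.001 ]
top tape 0.73 [0.5032 0.3406 0.0015]
top tape 0.73 [0.5344 0.0664 0.0578]
top clamp 0.63 [0.5356 0.1061 0.169 ]
top clamp 0.56 [ 0.5096 -0.1439  0.    ]
```

View pics/scene0.png

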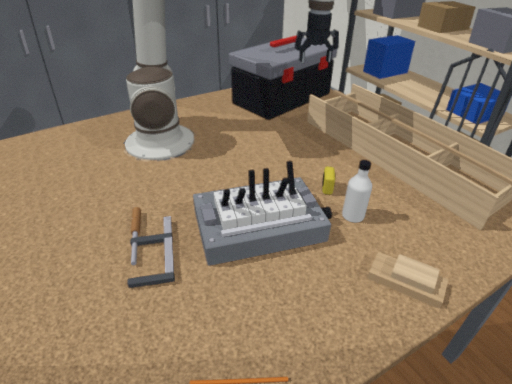

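View pics/top0.png

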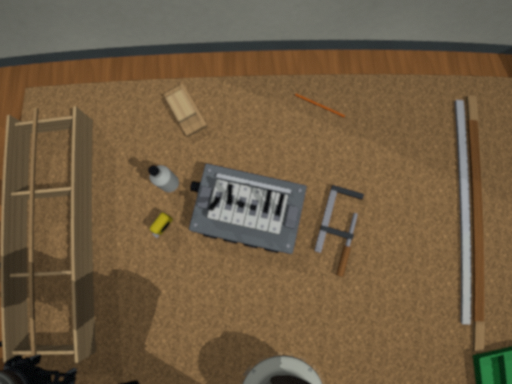

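```bash
python3 - <<'E'
from h import *
S=np.array([[.5504,.1347],[.5181,.0059],[.5371,.0722],[.524,.0395],[.5616,.1705],[.5448,.1001],[.5431,.1015],[.5376,.0693],[.5164,.0039],[.5628,.1733],[.554,.1363],[.5282,.0381]])
m=S.mean(0);i=np.round((S[:,1]-m[1])/.0333-.5)+.5
p=np.polyfit(i,S,1);print(m,p,np.degrees(np.arctan2(-p[0][0],p[0][1])),np.hypot(*p[0]))
a=np.arctan2(-p[0][0],p[0][1]);X=np.array([np.cos(a),np.sin(a)]);Y=np.array([-X[1],X[0]])
print(X,Y)
c=p[1]
def proj(c_,P):
    T=np.linalg.inv(c_['cam_to_world']);q=T[:3,:3]@P+T[:3,3];s=q[:2]/q[2];s=s*(1+c_['k1']*(s@s))
    return round(float(c_['fx']*s[0]+c_['cx'])),round(float(c_['fy']*s[1]+c_['cy']))
for n in('scene','top'):
    cc=camera(n)
    for k in range(6):
        b=c+Y*.034*(k-2.5)
        print(n,k,b.round(4),[(t,proj(cc,np.r_[b+X*.08*np.sin(t),.09+.08*np.cos(t)])) for t in(-.5,0,.5)])
E
```

```text
[0.53984167 0.08710833] [[0.00884714 0.03300429]
 [0.53984167 0.08710833]] -15.005946073654425 0.034169501199825814
[ 0.96589896 -0.25891929] [0.25891929 0.96589896]
scene 0 [0.5178 0.005 ] [(-0.5, (220, 170)), (0, (223, 176)), (0.5, (227, 189))]
scene 1 [0.5266 0.0378] [(-0.5, (234, 168)), (0, (238, 174)), (0.5, (242, 187))]
scene 2 [0.5354 0.0707] [(-0.5, (248, 166)), (0, (253, 172)), (0.5, (257, 185))]
scene 3 [0.5442 0.1035] [(-0.5, (262, 164)), (0, (267, 169)), (0.5, (272, 183))]
scene 4 [0.553  0.1364] [(-0.5, (276, 162)), (0, (281, 168)), (0.5, (286, 180))]
scene 5 [0.5618 0.1692] [(-0.5, (289, 160)), (0, (295, 166)), (0.5, (300, 178))]
top 0 [0.5178 0.005 ] [(-0.5, (274, 225)), (0, (278, 210)), (0.5, (281, 196))]
top 1 [0.5266 0.0378] [(-0.5, (261, 222)), (0, (265, 207)), (0.5, (268, 193))]
top 2 [0.5354 0.0707] [(-0.5, (248, 219)), (0, (252, 203)), (0.5, (255, 190))]
top 3 [0.5442 0.1035] [(-0.5, (235, 215)), (0, (238, 200)), (0.5, (242, 186))]
top 4 [0.553  0.1364] [(-0.5, (222, 212)), (0, (225, 197)), (0.5, (230, 183))]
top 5 [0.5618 0.1692] [(-0.5, (209, 209)), (0, (212, 194)), (0.5, (217, 180))]
```

The scene picture shows the handle tips from the right end of the box (k0) to the left (k5):
- **On:** k0 (226,190), k1 (241,190) and k4 (286,180).
- **Midway, so tripped:** k2 (252,171) and k3 (266,169).
- **Off:** k5 (291,163).

The top view agrees. I'll straddle each handle with the jaws along the box's x axis, starting above k2.

```bash
python3 -m pendant '[[70,[100,-100,40],[0,0,-20]],[70,[200,-230,40],[0,0,-40]],[70,[300,-350,40],[0,0,-60]],[70,[376,-455,40],[0,0,-88]],[70,[376,-455,40],[0,0,-88]],[70,[376,-455,40],[0,0,-88]],[70,[376,-455,40],[0,0,-88]],[70,[376,-455,40],[0,0,-88]],[70,[376,-455,40],[0,0,-88]],[70,[376,-455,40],[0,0,-88]],[70,[376,-455,40],[0,0,-88]],[70,[376,-455,40],[0,0,-88]],[70,[376,-455,40],[0,0,-88]],[70,[376,-455,40],[0,0,-88]]]' 30
python3 - <<'E'
from h import *
from scipy.spatial.transform import Rotation as R
o=get_obs();print(o['ee_pos'],o['tcp_rot'],o['wrist_force'],o['opening'])
c=camera('wrist');save(c,'w1');s=camera('scene')
for d in pinpoint(c,'handle_a_tip')+pinpoint(s,'handle_a_tip'):print(round(d['confidence'],2),np.round(d['position'],4))
for d in pinpoint(c,'breaker_a'):print('br',round(d['confidence'],2),np.round(d['position'],4))
E
```

```text
time: 2.55
ee_pos: [0.5349, 0.0723, 0.2414]
tcp_rot: [180.0, -0.0, 75.2]
wrist_force: [0.3, -0.3, -0.5]
opening: 0.0597
[0.53486944 0.07226557 0.24140255] [ 1.79975962e+02 -1.38499967e-02  7.52470496e+01] [ 0.31598577 -0.29542117 -0.50027074] 0.05971538047818984
0.63 [0.5864 0.1282 0.1624]
0.65 [0.5866 0.1248 0.1606]
0.47 [0.5198 0.0029 0.0588]
br 0.94 [0.5235 0.0051 0.0588]
br 0.8 [0.5448 0.1024 0.0616]
br 0.72 [0.5637 0.1658 0.0596]
br 0.68 [0.535  0.0702 0.0604]
br 0.6 [0.5263 0.035  0.0617]
br 0.56 [0.5491 0.1366 0.0604]
```

View pics/w1.png

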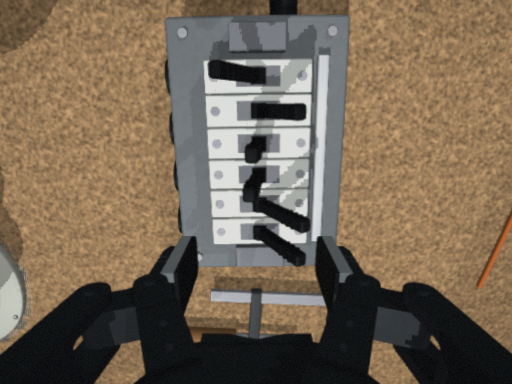

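The wrist view confirms it. From the top the handles are off, on, mid (255,150), mid (255,185), on, on, and the TCP is over k2. I'll go down around k2 and start pushing towards off.

```bash
python3 -m pendant '[[70,[0,0,-50],[0,0,0]],[70,[0,0,-85],[0,0,0]],[70,[0,0,-106],[0,0,0]],[70,[0,0,-106],[0,0,0]],[70,[-10,2.7,-106],[0,0,0]],[70,[-20,5.4,-106],[0,0,0]],[70,[-25,6.7,-106],[0,0,0]],[70,[-30,8,-106],[0,0,0]],[70,[-34,9.1,-106],[0,0,0]],[70,[-34,9.1,-106],[0,0,0]]]'
```

```text
time: 4.05
ee_pos: [0.501, 0.0809, 0.1353]
tcp_rot: [180.0, -0.0, 75.2]
wrist_force: [0.4, 0.5, -0.2]
opening: 0.0603
```

```bash
python3 -m pendant '[[70,[-2.9,0.8,0],[0,0,0]],[70,[-5.8,1.6,0],[0,0,0]]]'; python3 - <<'E'
from h import *
c=camera('scene');x=c['img'][140:260,180:350];c['img']=cv2.resize(x,None,fx=4,fy=4,interpolation=2);save(c,'s1')
E
```

```text
time: 4.3
ee_pos: [0.4951, 0.0824, 0.1352]
tcp_rot: [180.0, -0.0, 75.2]
wrist_force: [0.3, 0.3, 0.3]
opening: 0.06
```

View pics/s1.png

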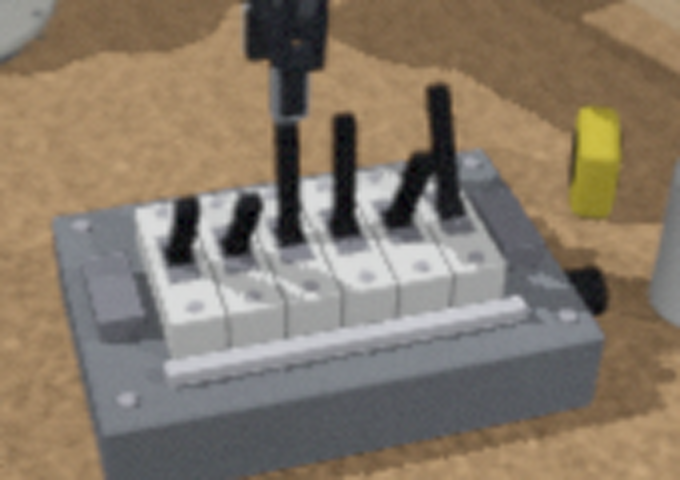

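The crop shows the near finger over k2's tip (290,118), with no clear force yet. I'll keep going in small steps.

```bash
python3 -m pendant '[[70,[-1.9,0.5,0],[0,0,0]],[70,[-3.9,1,0],[0,0,0]]]'; python3 -m pendant '[[70,[-1.9,0.5,0],[0,0,0]],[70,[-3.9,1,0],[0,0,0]]]'; python3 - <<'E'
from h import *
c=camera('wrist');save(c,'w2')
E
```

```text
time: 4.6
ee_pos: [0.4908, 0.0835, 0.1352]
tcp_rot: [-180.0, -0.0, 75.2]
wrist_force: [0.8, 0.2, 0.1]
opening: 0.0597
time: 4.85
ee_pos: [0.4868, 0.0846, 0.1352]
tcp_rot: [-180.0, -0.0, 75.2]
wrist_force: [0.2, -0.7, 0.3]
opening: 0.0596
```

View pics/w2.png

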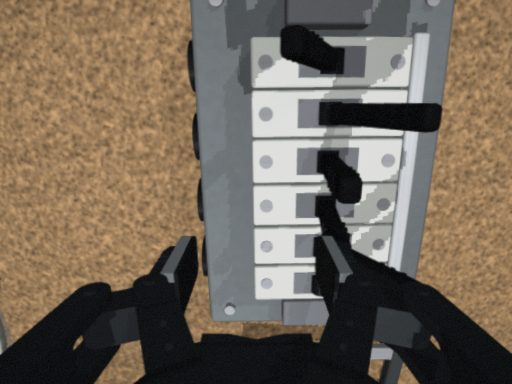

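```bash
python3 - <<'E'
from h import *
c=camera('scene')
def proj(P):
    T=np.linalg.inv(c['cam_to_world']);q=T[:3,:3]@P+T[:3,3];s=q[:2]/q[2];s=s*(1+c['k1']*(s@s))
    return np.round([c['fx']*s[0]+c['cx'],c['fy']*s[1]+c['cy']],1)
for e in((.4951,.0824),(.4868,.0846)):
    for d in(.030,.044):
        for z in(.135,.145,.155,.165,.175):print(e,d,z,proj(np.r_[e[0]+.966*d,e[1]-.259*d,z]))
x=c['img'][150:210,210:310];c['img']=cv2.resize(x,None,fx=7,fy=7,interpolation=2);save(c,'s2')
E
```

```text
(0.4951, 0.0824) 0.03 0.135 [251.5 180.9]
(0.4951, 0.0824) 0.03 0.145 [251.5 177.4]
(0.4951, 0.0824) 0.03 0.155 [251.6 173.9]
(0.4951, 0.0824) 0.03 0.165 [251.6 170.4]
(0.4951, 0.0824) 0.03 0.175 [251.6 166.8]
(0.4951, 0.0824) 0.044 0.135 [253.  184.4]
(0.4951, 0.0824) 0.044 0.145 [253.  180.9]
(0.4951, 0.0824) 0.044 0.155 [253.1 177.3]
(0.4951, 0.0824) 0.044 0.165 [253.1 173.8]
(0.4951, 0.0824) 0.044 0.175 [253.2 170.1]
(0.4868, 0.0846) 0.03 0.135 [250.6 178.8]
(0.4868, 0.0846) 0.03 0.145 [250.6 175.4]
(0.4868, 0.0846) 0.03 0.155 [250.6 171.9]
(0.4868, 0.0846) 0.03 0.165 [250.7 168.3]
(0.4868, 0.0846) 0.03 0.175 [250.7 164.7]
(0.4868, 0.0846) 0.044 0.135 [252.1 182.2]
(0.4868, 0.0846) 0.044 0.145 [252.1 178.8]
(0.4868, 0.0846) 0.044 0.155 [252.1 175.2]
(0.4868, 0.0846) 0.044 0.165 [252.2 171.7]
(0.4868, 0.0846) 0.044 0.175 [252.2 168.1]
```

View pics/s2.png

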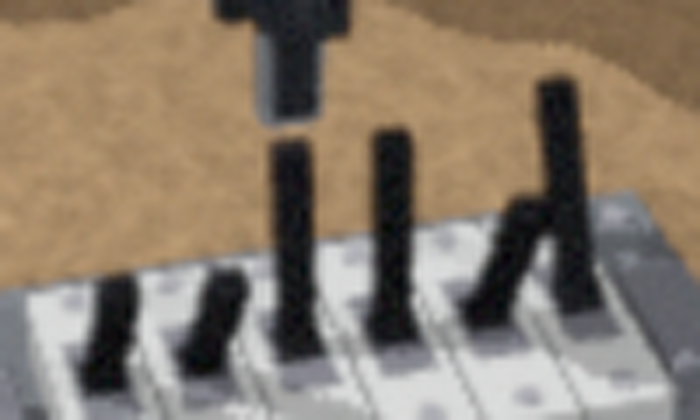

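The crop shows the finger end at about (250,168), just above k2's tip at (251,171). At 70 % opening the fingers end roughly 35 mm above the TCP, so they passed over the handle. I'll retreat, shut the gripper and check where its end is.

```bash
python3 -m pendant '[[70,[0,0,30],[0,0,0]],[0,[0,0,60],[0,0,0]],[0,[48,-13,60],[0,0,0]],[0,[48,-13,60],[0,0,0]],[0,[48,-13,60],[0,0,0]],[0,[48,-13,60],[0,0,0]],[0,[48,-13,60],[0,0,0]],[0,[48,-13,60],[0,0,0]]]' ; python3 - <<'E'
from h import *
e=get_obs()['ee_pos'];c=camera('scene')
T=np.linalg.inv(c['cam_to_world'])
def proj(P):
    q=T[:3,:3]@P+T[:3,3];s=q[:2]/q[2];s=s*(1+c['k1']*(s@s))
    return np.round([c['fx']*s[0]+c['cx'],c['fy']*s[1]+c['cy']],1)
for dz in(0,.01,.02,.03,.04):print(dz,proj(e+[.015*.966,-.015*.259,dz]),proj(e+[0,0,dz]))
x=c['img'][110:200,200:320];c['img']=cv2.resize(x,None,fx=6,fy=6,interpolation=2);save(c,'s3')
E
```

```text
time: 5.95
ee_pos: [0.5345, 0.0717, 0.1956]
tcp_rot: [180.0, -0.0, 75.2]
wrist_force: [-0.2, 0.6, 0.3]
opening: -0.0
0 [254.6 165.3] [252.8 161.7]
0.01 [254.6 161.5] [252.9 157.9]
0.02 [254.7 157.6] [252.9 154. ]
0.03 [254.7 153.7] [253.  150.1]
0.04 [254.8 149.7] [253.  146.2]
```

View pics/s3.png

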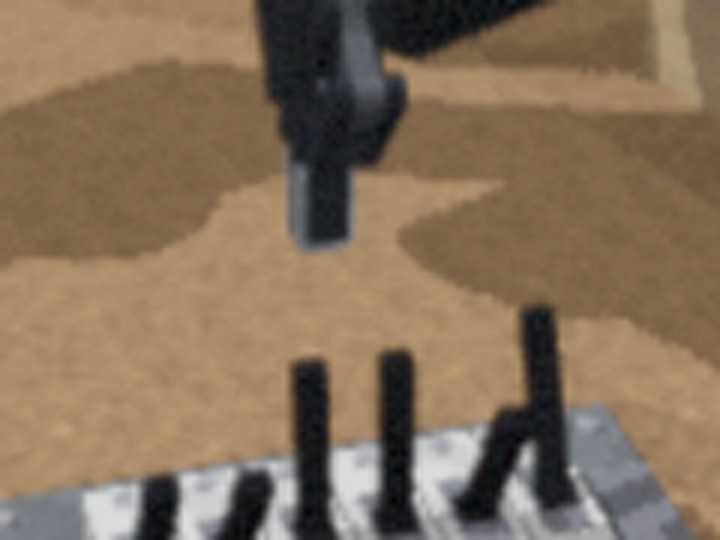

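The shut fingers end at row 151, where the TCP would be at row 162–165. That could be an offset in z or in x, so I'll check with the top and wrist cameras in one picture.

```bash
python3 - <<'E'
from h import *
e=get_obs()['ee_pos'];c=camera('top');w=camera('wrist')
T=np.linalg.inv(c['cam_to_world'])
def proj(P,T,c):
    q=T[:3,:3]@P+T[:3,3];s=q[:2]/q[2];s=s*(1+c['k1']*(s@s))
    return np.round([c['fx']*s[0]+c['cx'],c['fy']*s[1]+c['cy']],1)
print('campos',c['cam_to_world'][:3,3])
for dz in(0,.03,.1,.15):print(dz,proj(e+[0,0,dz],T,c))
W=np.linalg.inv(w['T_tool_cam']);print(w['T_tool_cam'].round(3))
for dz in(0,-.015,-.03,-.045):print('w',dz,proj(np.array([0,0,dz]),W,w))
a=cv2.resize(c['img'][150:260,180:310],(390,330),interpolation=2);b=cv2.resize(w['img'],(440,330))
c['img']=np.hstack([a,b])[:,:800];c['img']=cv2.resize(c['img'],(800,318));save(c,'tw')
E
```

```text
campos [0.40990682 0.0464513  1.05196616]
0 [250.8 202.4]
0.03 [250.4 200.5]
0.1 [249.3 195.7]
0.15 [248.5 191.7]
[[ 0.001 -0.959 -0.284  0.072]
 [ 1.     0.001 -0.    -0.001]
 [ 0.    -0.284  0.959 -0.172]
 [ 0.     0.     0.     1.   ]]
w 0 [257.2 225.4]
w -0.015 [257.3 235.7]
w -0.03 [257.4 247.8]
w -0.045 [257.5 262.3]
```

View pics/tw.png

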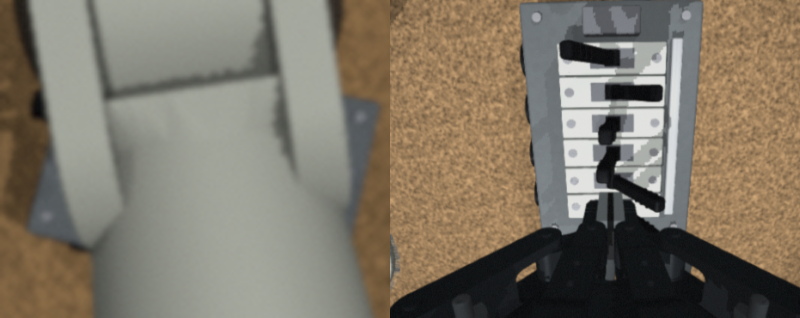

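Right half (wrist): the shut finger end shows at about (256,232). Allowing for the finger's width, that is also about 30–40 mm short of the TCP, which agrees with the scene view. So the finger end is about 33 mm above the reported TCP, and I'll work at TCP z ≈ 0.105.

```bash
python3 -m pendant '[[70,[0,0,0],[0,0,0]],[70,[0,0,0],[0,0,0]],[70,[0,0,0],[0,0,0]],[70,[0,0,0],[0,0,0]],[70,[0,0,-40],[0,0,0]],[70,[0,0,-70],[0,0,0]],[70,[0,0,-91],[0,0,0]],[70,[0,0,-91],[0,0,0]],[70,[-8,2.1,-91],[0,0,0]],[70,[-15,4,-91],[0,0,0]],[70,[-19,5.1,-91],[0,0,0]]]' 
python3 -m pendant '[[70,[-3.9,1,0],[0,0,0]],[70,[-7.7,2.1,0],[0,0,0]]]' 
python3 -m pendant '[[70,[-2.9,0.8,0],[0,0,0]],[70,[-5.8,1.6,0],[0,0,0]]]'
```

```text
time: 7.48
ee_pos: [0.5154, 0.077, 0.1053]
tcp_rot: [179.9, -0.0, 75.2]
wrist_force: [0.3, 0.7, 0.2]
opening: 0.0596
time: 7.72
ee_pos: [0.5078, 0.0791, 0.1057]
tcp_rot: [179.9, -0.1, 75.2]
wrist_force: [4.0, -2.0, 1.1]
opening: 0.0599
time: 7.98
ee_pos: [0.5022, 0.0806, 0.1057]
tcp_rot: [179.8, -0.0, 75.2]
wrist_force: [4.0, -1.4, -2.3]
opening: 0.06
```

Contact, with 4.3 N of friction. Continuing in small steps.

```bash
python3 -m pendant '[[70,[-2,0.5,0],[0,0,0]],[70,[-4,1.1,0],[0,0,0]]]' | grep -E 'pos|force'
python3 -m pendant '[[70,[-1.5,0.4,0],[0,0,0]],[70,[-3,0.8,0],[0,0,0]]]' | grep -E 'pos|force'
python3 -m pendant '[[70,[-1.5,0.4,0],[0,0,0]]]' | grep -E 'pos|force'
python3 -m pendant '[[70,[-1.5,0.4,0],[0,0,0]]]' | grep -E 'pos|force'
```

```text
ee_pos: [0.4982, 0.0817, 0.1057]
wrist_force: [4.5, -1.3, -1.6]
ee_pos: [0.4952, 0.0826, 0.1057]
wrist_force: [4.1, -1.6, -1.5]
ee_pos: [0.4936, 0.083, 0.1057]
wrist_force: [3.5, -2.3, -1.0]
ee_pos: [0.4928, 0.0833, 0.1059]
wrist_force: [10.4, -3.9, -2.9]
```

```bash
python3 -m pendant '[[70,[-0.7,0.2,0],[0,0,0]]]' | grep -E 'pos|force'
```

```text
ee_pos: [0.4929, 0.0833, 0.1062]
wrist_force: [7.9, -2.3, -1.4]
```

```bash
python3 -m pendant '[[70,[-1.5,0.4,0],[0,0,0]]]' | grep -E 'pos|force'
```

```text
ee_pos: [0.4926, 0.0834, 0.1065]
wrist_force: [11.6, -3.5, -3.4]
```

The stop is confirmed: 12 N with no further movement. I'll ease off, lift, move over k3 and start pushing it.

```bash
python3 -m pendant '[[70,[8,-2,0],[0,0,0]],[70,[8,-2,50],[0,0,0]],[70,[8,-2,85],[0,0,0]],[70,[52,20,85],[0,0,0]],[70,[52,20,85],[0,0,0]],[70,[52,20,40],[0,0,0]],[70,[52,20,10],[0,0,0]],[70,[52,20,-1],[0,0,0]],[70,[52,20,-1],[0,0,0]],[70,[45,22,-1],[0,0,0]],[70,[37,24,-1],[0,0,0]],[70,[32,25.2,-1],[0,0,0]]]' 
python3 -m pendant '[[70,[-3.9,1,0],[0,0,0]],[70,[-7.7,2.1,0],[0,0,0]]]' | grep -E 'pos|force'
python3 -m pendant '[[70,[-2.9,0.8,0],[0,0,0]],[70,[-5.8,1.6,0],[0,0,0]]]'| grep -E 'pos|force'
python3 -m pendant '[[70,[-2,0.5,0],[0,0,0]],[70,[-4,1.1,0],[0,0,0]]]' | grep -E 'pos|force'
python3 -m pendant '[[70,[-2,0.5,0],[0,0,0]],[70,[-4,1.1,0],[0,0,0]]]' | grep -E 'pos|force'
```

```text
time: 10.48
ee_pos: [0.5243, 0.1089, 0.1063]
tcp_rot: [179.4, -0.1, 75.2]
wrist_force: [0.0, -0.9, -0.1]
opening: 0.0598
ee_pos: [0.5168, 0.111, 0.1067]
wrist_force: [1.7, -0.8, 1.0]
ee_pos: [0.511, 0.1125, 0.1067]
wrist_force: [3.0, -1.4, -1.7]
ee_pos: [0.507, 0.1136, 0.1066]
wrist_force: [2.8, -0.2, -1.1]
ee_pos: [0.5029, 0.1148, 0.1066]
wrist_force: [2.4, -0.1, -0.9]
```

```bash
for i in 1; do python3 -m pendant '[[70,[-2,0.5,0],[0,0,0]],[70,[-4,1.1,0],[0,0,0]]]' | grep -E 'pos|force'
python3 -m pendant '[[70,[-1.5,0.4,0],[0,0,0]],[70,[-3,0.8,0],[0,0,0]]]' | grep -E 'pos|force'; python3 -m pendant '[[70,[-1.5,0.4,0],[0,0,0]]]' | grep -E 'pos|force'; done
```

```text
ee_pos: [0.4988, 0.1159, 0.1067]
wrist_force: [3.0, -0.7, 0.0]
ee_pos: [0.4957, 0.1168, 0.1067]
wrist_force: [3.4, -1.0, -0.3]
ee_pos: [0.4941, 0.1172, 0.1068]
wrist_force: [2.4, -0.4, -0.5]
```

```bash
python3 -m pendant '[[70,[-1.5,0.4,0],[0,0,0]]]' | grep -E 'pos|force'; python3 -m pendant '[[70,[-1.5,0.4,0],[0,0,0]]]' | grep -E 'pos|force'
```

```text
ee_pos: [0.4925, 0.1177, 0.1068]
wrist_force: [2.5, -0.8, 0.5]
ee_pos: [0.491, 0.1181, 0.1068]
wrist_force: [5.5, -1.5, -0.3]
```

```bash
python3 -m pendant '[[70,[-1.5,0.4,0],[0,0,0]]]' | grep -E 'pos|force'; python3 -m pendant '[[70,[-1.2,0.3,0],[0,0,0]],[70,[-1.2,0.3,0],[0,0,0]]]' | grep -E 'pos|force'
```

```text
ee_pos: [0.4905, 0.1183, 0.1072]
wrist_force: [9.7, -2.5, 0.6]
ee_pos: [0.4904, 0.1184, 0.1077]
wrist_force: [7.4, -2.1, 0.3]
```

k3 is at its stop too: 10 N and not moving. Before reversing I'll look once to check that both are off.

```bash
python3 -m pendant '[[70,[6,-1.6,-2],[0,0,0]],[70,[6,-1.6,-2],[0,0,0]]]'; python3 - <<'E'
from h import *
c=camera('scene');x=c['img'][140:220,205:315];c['img']=cv2.resize(x,None,fx=7,fy=7,interpolation=2);save(c,'s4')
E
```

```text
time: 12.98
ee_pos: [0.4961, 0.1167, 0.1052]
tcp_rot: [179.0, -0.1, 75.1]
wrist_force: [0.3, -0.1, 0.3]
opening: 0.0595
```

View pics/s4.png

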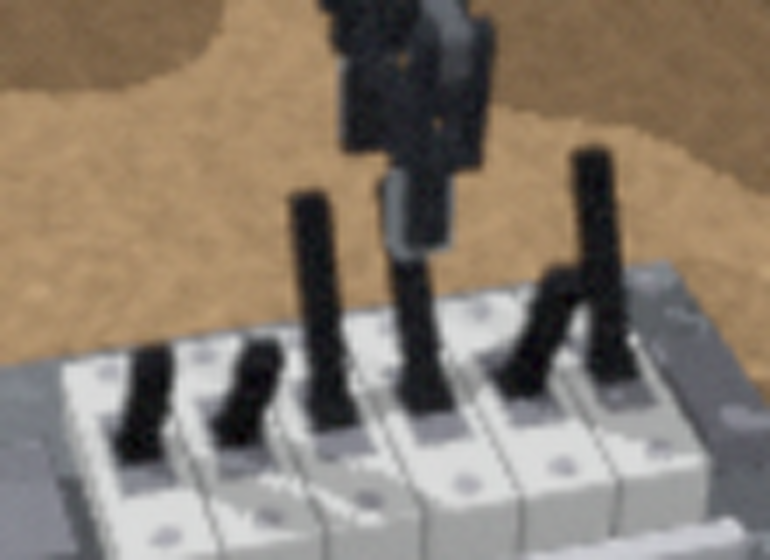

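Both k2 (tip 310,195) and k3 (tip 385,185) lean off, and the others are unchanged. Now I'll push k3 to on.

```bash
python3 -m pendant '[[70,[10,-2.7,0],[0,0,0]],[70,[20,-5.4,0],[0,0,0]],[70,[26,-7,0],[0,0,0]],[70,[32,-8.6,0],[0,0,0]],[70,[38,-10.2,0],[0,0,0]],[70,[44,-11.8,0],[0,0,0]],[70,[50,-13.4,0],[0,0,0]],[70,[56,-15,0],[0,0,0]],[70,[62,-16.6,0],[0,0,0]]]'
python3 -m pendant '[[70,[5,-1.3,0],[0,0,0]],[70,[10,-2.7,0],[0,0,0]],[70,[15,-4,0],[0,0,0]]]'
```

```text
time: 14.15
ee_pos: [0.5584, 0.1001, 0.1053]
tcp_rot: [179.0, -0.1, 75.1]
wrist_force: [-2.6, 0.9, 1.5]
opening: 0.06
time: 14.52
ee_pos: [0.5736, 0.096, 0.1053]
tcp_rot: [179.0, -0.1, 75.1]
wrist_force: [-3.5, 0.7, 2.9]
opening: 0.0601
```

```bash
python3 -m pendant '[[70,[3,-0.8,0],[0,0,0]],[70,[6,-1.6,0],[0,0,0]]]'| grep -E 'pos|force'
python3 -m pendant '[[70,[1.5,-0.4,0],[0,0,0]],[70,[3,-0.8,0],[0,0,0]]]'| grep -E 'pos|force'
python3 -m pendant '[[70,[1.5,-0.4,0],[0,0,0]]]'| grep -E 'pos|force'
```

```text
ee_pos: [0.5798, 0.0944, 0.1052]
wrist_force: [-2.0, 1.8, 1.1]
ee_pos: [0.5827, 0.0937, 0.1049]
wrist_force: [-3.0, 1.5, -0.9]
ee_pos: [0.5841, 0.0933, 0.1046]
wrist_force: [-2.1, 1.5, -1.0]
```

```bash
python3 -m pendant '[[70,[1.5,-0.4,0],[0,0,0]]]'| grep -E 'pos|force'
```

```text
ee_pos: [0.5855, 0.0929, 0.1045]
wrist_force: [-2.0, 1.3, 0.4]
```

```bash
python3 -m pendant '[[70,[1.5,-0.4,0.3],[0,0,0]]]'| grep -E 'pos|force';python3 -m pendant '[[70,[1.5,-0.4,0.3],[0,0,0]]]'| grep -E 'pos|force'
```

```text
ee_pos: [0.587, 0.0924, 0.1046]
wrist_force: [-2.9, 0.5, -0.6]
ee_pos: [0.5885, 0.0919, 0.1049]
wrist_force: [-3.6, 0.9, -1.4]
```

```bash
python3 -m pendant '[[70,[1.5,-0.4,0],[0,0,0]]]'| grep -E 'pos|force';python3 -m pendant '[[70,[1.2,-0.3,0],[0,0,0]]]'| grep -E 'pos|force'
```

```text
ee_pos: [0.5901, 0.0914, 0.1049]
wrist_force: [-3.5, 1.7, 0.2]
ee_pos: [0.5912, 0.0911, 0.1049]
wrist_force: [-7.7, 1.2, -0.4]
```

```bash
python3 -m pendant '[[70,[1.2,-0.3,0],[0,0,0]]]'| grep -E 'pos|force';python3 -m pendant '[[70,[1.3,-0.3,0],[0,0,0]]]'| grep -E 'pos|force'
```

```text
ee_pos: [0.5913, 0.091, 0.1046]
wrist_force: [-10.6, 3.8, 1.5]
ee_pos: [0.5912, 0.0911, 0.1045]
wrist_force: [-11.4, 2.8, 2.8]
```

k3 is home on: 12 N and not moving. Easing off, lifting, and going over k2, which leans off, then pushing it on.

```bash
python3 -m pendant '[[70,[-8,2,0],[0,0,0]],[70,[-8,2,50],[0,0,0]],[70,[-8,2,85],[0,0,0]],[70,[-50,-5,85],[0.9,0,0]],[70,[-90,-10,85],[0.9,0,0]],[70,[-90,-10,85],[0.9,0,0]],[70,[-90,-10,45],[0.9,0,0]],[70,[-90,-10,10],[0.9,0,0]],[70,[-90,-10,1],[0.9,0,0]],[70,[-90,-10,1],[0.9,0,0]]]'
python3 -m pendant '[[70,[8,-2.1,0],[0,0,0]],[70,[14,-3.8,0],[0,0,0]],[70,[20,-5.4,0],[0,0,0]],[70,[26,-7,0],[0,0,0]],[70,[32,-8.6,0],[0,0,0]],[70,[38,-10.2,0],[0,0,0]],[70,[44,-11.8,0],[0,0,0]],[70,[50,-13.4,0],[0,0,0]]]'
python3 -m pendant '[[70,[5,-1.3,0],[0,0,0]],[70,[10,-2.7,0],[0,0,0]]]'
```

```text
time: 17.27
ee_pos: [0.5017, 0.0811, 0.106]
tcp_rot: [179.7, -0.9, 75.2]
wrist_force: [0.4, 0.1, -0.3]
opening: 0.0592
time: 18.27
ee_pos: [0.552, 0.0676, 0.106]
tcp_rot: [179.7, -0.9, 75.2]
wrist_force: [-2.6, 1.8, 2.6]
opening: 0.0597
time: 18.52
ee_pos: [0.5623, 0.0649, 0.1059]
tcp_rot: [179.7, -0.9, 75.2]
wrist_force: [-5.1, 0.9, 2.5]
opening: 0.0599
```

```bash
python3 -m pendant '[[70,[4,-1.1,0],[0,0,0]],[70,[8,-2.1,0],[0,0,0]],[70,[11,-3,0],[0,0,0]]]'| grep -E 'pos|force'
python3 -m pendant '[[70,[1.5,-0.4,0],[0,0,0]],[70,[3,-0.8,0],[0,0,0]]]'| grep -E 'pos|force'
python3 -m pendant '[[70,[1.5,-0.4,0],[0,0,0]],[70,[3,-0.8,0],[0,0,0]]]'| grep -E 'pos|force'
```

```text
ee_pos: [0.5735, 0.0619, 0.1057]
wrist_force: [-3.7, 2.9, 0.5]
ee_pos: [0.5763, 0.0612, 0.1054]
wrist_force: [-3.2, 1.6, -2.3]
ee_pos: [0.5792, 0.0603, 0.1051]
wrist_force: [-4.5, 1.3, -1.7]
```

```bash
python3 -m pendant '[[70,[1.5,-0.4,0],[0,0,0]],[70,[3,-0.8,0],[0,0,0]]]'| grep -E 'pos|force'
python3 -m pendant '[[70,[1.5,-0.4,0],[0,0,0]]]'| grep -E 'pos|force'
```

```text
ee_pos: [0.5822, 0.0594, 0.1051]
wrist_force: [-3.9, 1.5, -1.3]
ee_pos: [0.5838, 0.0589, 0.1051]
wrist_force: [-3.9, 2.2, 0.2]
```

```bash
python3 -m pendant '[[70,[1.5,-0.4,0],[0,0,0]]]'| grep -E 'pos|force'
python3 -m pendant '[[70,[1.5,-0.4,0],[0,0,0]]]'| grep -E 'pos|force'
```

```text
ee_pos: [0.5854, 0.0583, 0.1051]
wrist_force: [-4.6, 1.3, -0.5]
ee_pos: [0.5871, 0.0579, 0.1052]
wrist_force: [-4.4, 1.2, -1.0]
```

```bash
python3 -m pendant '[[70,[1.5,-0.4,0],[0,0,0]]]'| grep -E 'pos|force'
```

```text
ee_pos: [0.5887, 0.0574, 0.1052]
wrist_force: [-3.9, 1.0, -1.0]
```

```bash
python3 -m pendant '[[70,[1.5,-0.4,0],[0,0,0]]]'| grep -E 'pos|force'
```

```text
ee_pos: [0.5904, 0.057, 0.1053]
wrist_force: [-4.1, 1.7, -0.0]
```

```bash
python3 -m pendant '[[70,[1.5,-0.4,0],[0,0,0]]]'| grep -E 'pos|force'
```

```text
ee_pos: [0.5911, 0.0568, 0.1051]
wrist_force: [-11.2, 3.9, 1.2]
```

```bash
python3 -m pendant '[[70,[1.2,-0.3,0],[0,0,0]],[70,[1.2,-0.3,0],[0,0,0]]]'| grep -E 'pos|force'
python3 -m pendant '[[70,[-8,2,0],[0,0,0]],[70,[-8,2,50],[0,0,0]],[70,[-8,2,100],[0,0,0]],[70,[-60,16,140],[0,0,0]],[70,[-110,30,140],[0,0,0]],[70,[-150,40,140],[0,0,0]],[70,[-150,40,140],[0,0,0]],[70,[-150,40,140],[0,0,0]]]'
python3 - <<'E'
from h import *
c=camera('scene')
for d in pinpoint(c,'handle_a_tip'):print(round(d['confidence'],2),np.round(d['position'],4))
x=c['img'][140:240,190:340];c['img']=cv2.resize(x,None,fx=5,fy=5,interpolation=2);save(c,'s5')
E
```

```text
ee_pos: [0.591, 0.0568, 0.1049]
wrist_force: [-10.2, 2.7, 2.0]
time: 21.65
ee_pos: [0.4416, 0.0968, 0.2453]
tcp_rot: [179.9, -0.9, 75.2]
wrist_force: [1.3, -0.2, 0.2]
opening: 0.0597
0.7 [ 5.213e-01 -2.000e-04  5.160e-02]
0.66 [0.5895 0.1268 0.1611]
```

View pics/s5.png

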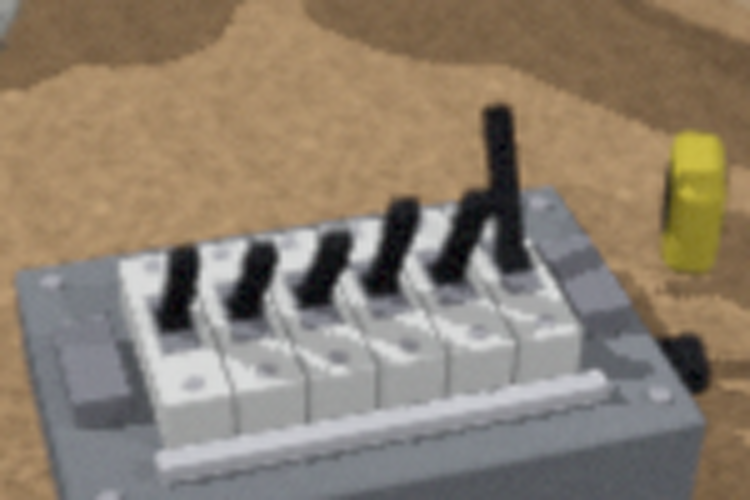

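The picture shows k2 (335,238) and k3 (400,205) leaning on. k0, k1 and k4 are still on, k5 is still off, and the gripper is clear. k3 leans less than its neighbours, which fits an earlier stop. Handing in.

```bash
python3 -c "
from workcell import *
job_done()"
```

```text
the job is handed in; nothing more can be done
```

I reset both tripped breakers, the third and fourth from the right end of the row as the scene camera shows it. I pushed each one off to its stop first, then each one on to its stop, and handed the job in at about 22 s of the 56 s allowed.

- **Stops:** at every stop the force rose from 2–5 N to about 10–12 N and the handle stopped moving. I eased off there, well under the 35 N limit.
- **Last checks:** the last picture shows both reset handles on, the other three still on, the one off handle still off, and the gripper clear of everything. The tape measure had not visibly moved. The glue bottle and clamp were outside that picture, but the arm never went near them.
- **What disagreed:** the fingers really end about 33 mm short of the reported TCP. My first pass therefore went over the handle tip without touching it, and I corrected the height from the pictures. The handle-tip network missed most of the tips in the final picture, so I judged the handles by the felt stops and by eye. I did not measure their angles directly.

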